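# Stamp a tea tin on its side, turn it, and stamp its end

### The job

Slide the blue tea tin squarely against the spring-loaded stamp with the white label on its long side, until it is fully home against the two rubber stops; then draw it back, turn it on the counter and do the same with the white label on its end, and leave the tin standing there with its end label against the stamp. The stamp must land near the middle of each label's width, wholly on the label: never press it in on the bare paint. Keep the tin upright and leave the cup, mug and jar where they are.

Things in the scene. Friction and masses are not known exactly. Their poses are not given: they have to be found in the camera images.
- tin: loose tea tin standing on the counter: closed blue box, yellow panel on the flush lid, about 0.4 kg (varies), 150 mm long (its x), 100 mm wide (y), 70 mm high (z, up). Too wide to grip; it slides under about 2 to 5 N. Origin: centre of its underside. White labels, 60 mm wide, 55 mm high, folded 14 mm over the lid edge, on its +y long side and +x end only; rest bare blue.
- side_label (a point): middle of the white label on the tin's long side, at stamp height (tin frame 0, +50, +34 mm), on the surface
- end_label (a point): middle of the white label on the tin's end, at stamp height (tin frame +75, 0, +34 mm), on the surface
- stand: green bent-steel bracket fixed to the counter, carrying the stamp. Its +y (level) is the direction in which the tin is pushed on to the stamp, x is across, z up. Origin: on the counter under the middle of the stamp's front face when that is out. All of it lies within x -25 to +25 mm and y 0 to 130 mm; the upright is 66 mm high at y = 40 to 46 mm.
- stops (a point): point midway between the ends of the two black round rubber stops (stand frame 0, +12, +34 mm). The stops are 10 mm thick, at x = -20 and +20 mm, and end at y = +12 mm: a tin fully home rests on both, its face at y = 12 mm. The counter on both sides of the bracket (|x| above 25 mm) is clear, so fingers can reach behind the tin's face there.
- stamp (a joint): travel of the stamp plate into the bracket in m: 0 fully out, 0.012 when the tin is home against the rubber stops; at least 0.0085 makes a print. Its spring starts at 1 N, reaches about 5 N when home, and pushes the tin back a few mm if nothing holds it.
- stamp_face (a point): centre of the front of the red stamp plate, 28 mm wide and 30 mm high, 34 mm above the counter; it moves with the plate along the stand's y
- clay_cup: terracotta cup, bystander, 72 mm across, 75 mm high, origin at centre of underside
- steel_mug: steel cup without a handle, bystander, 72 mm across, 80 mm high, origin at centre of underside
- spice_jar: amber jar with green cap, bystander, 66 mm across, 100 mm high, origin at centre of underside

How it is judged (in metres and radians):
On the way, in this order (a step that is already met when the one before it is completed fails the run):
1. the tin's long-side label is pressed on the stamp: stamp in at least 8.5 mm, label centre within 13 mm of the stamp's centre, square within 0.12 rad (value of joint stamp above 0.0085 m and horizontal distance between side_label and stamp_face below 0.013 m and angle between the y axis of tin and the y axis of stand, either way round below 0.12 rad), for 0.15 s.
2. the tin is drawn back: the stamp is out again and the side label is more than 30 mm away (value of joint stamp below 0.003 m and horizontal distance between side_label and stamp_face above 0.03 m), for 0.1 s.
3. the tin's end label is pressed on the stamp in the same way (value of joint stamp above 0.0085 m and horizontal distance between end_label and stamp_face below 0.013 m and angle between the x axis of tin and the y axis of stand, either way round below 0.12 rad), for 0.15 s.
At the end, for the whole second after the job is handed in: both labels have been pressed, side first, then end; the tin stands upright on the counter (tilt under 0.1 rad), at rest, its end label facing the stamp (within 25 mm of it, square within 0.2 rad); cup, mug and jar stand within 30 mm of where they were (horizontal distance between end_label and stamp_face below 0.025 m and angle between the x axis of tin and the y axis of stand, either way round below 0.2 rad and angle between tin's own z axis and vertical below 0.1 rad and height (world z) of tin below 0.01 m and linear speed of tin below 0.01 m/s and distance of each of clay_cup, steel_mug, spice_jar from where it was at the start of the episode below 0.03 m and angle between each of clay_cup, steel_mug, spice_jar's own z axis and vertical below 0.15 rad); the robot touches nothing.
It fails at once if the stamp is pressed in by more than 6 mm while neither label's centre is within 18 mm of it (bare paint printed) (value of joint stamp above 0.006 m and horizontal distance between each of side_label, end_label and stamp_face above 0.018 m).
It fails at once if the tin is tipped by more than 0.5 rad (angle between tin's own z axis and vertical above 0.5 rad).
It fails at once if a bystander is knocked over or pushed by more than 30 mm (angle between any of clay_cup, steel_mug, spice_jar's own z axis and vertical above 0.6 rad or distance of any of clay_cup, steel_mug, spice_jar from where it was at the start of the episode above 0.03 m).
It also fails if it takes over 72 s, if anything falls off the work surface, if the arm or the gripper's body presses on something with over 40 N, if the wrist force passes 120 N, or if a joint passes its speed limit or range.

### The arm

A 6-joint arm with a two-finger parallel gripper is mounted at the origin on the work surface. World frame = base frame: x ahead of the robot, y to its left, z up, the work surface at z = 0. Lengths are in m, angles in degrees, forces in N, time in s.
With the tool pointing down it reaches from about 0.325 to 0.85 m from the base axis. Payload 15.5 kg.
Tool frame: the origin (TCP) lies at the very end of the fingers, on their centre line; the grasp point (between the pads) lies arm.grip_depth behind it (arm.grip_depth is the distance from the TCP to the grasp point, in m); z points along the fingers, y is the direction in which the jaws open and shut (so a half turn about z gives the same grasp; the last joint's range is limited). The gripper opens to 91 mm and grips with 3 to 60 N. Pads are 32 mm wide; open, the fingers measure 118 mm over their backs; the gripper's body (76 mm by 178 mm) begins 60 mm behind the grasp point.
Start: joints at [67.122, 28.281, 77.091, -0, 74.628, -5.472], TCP at [0.187, 0.596, 0.214] pointing down, gripper open.
Joint ranges: [-166.48, 166.48], [-47.26, 123.95], [12.59, 153.08], [-70.14, 250.14], [6.76, 159.57], [-176.63, 176.63]. Speed limits (degrees/s): [108.29, 108.29, 147.25, 172.46, 172.46, 172.46].

### API

Orientations are given as a 3x3 rotation matrix whose columns are the frame's x, y, z axes.
In Python, from rig import arm gives the robot as it stands. Calls block until the motion is done:
- arm.move_to(position, orientation): joint-space move of the TCP to a pose.
- arm.move_l(position, orientation=None, feed=0.15): straight line of the TCP; orientation=None keeps the orientation; feed is the mean speed in m/s.
- arm.move_joints(angles): joint-space move.
- arm.grip(opening): finger opening in m; the grip force is fixed at half the most; returns when the fingers have stopped.
- arm.sleep(seconds).
- arm.solve_ik(position, orientation): joint angles nearest the present ones, or None.
- arm.snapshot(name): name is "side" or "top" or "wrist"; returns the picture (400x640x3 uint8, red, green, blue); there is no depth.
- arm.get_calibration(name): a dict with "intrinsics" (3x3 intrinsics, pixels), "cam_to_world" (4x4, takes a point from camera to world coordinates). Camera axes: x right, y down, z forward; pixel columns grow to the right and rows downward; lengths in m; the calibration is good to about 2 mm. A picture is of the moment at which its call begins: read the wrist's pose just before it. get_calibration takes no time and is no camera call; for the wrist camera it gives the pose at the moment of the call.
A pose or a line that the arm cannot do raises arm.Unreachable and nothing moves.
- arm.sign_off(): hands the job in, once; it reports no verdict.
Readings, each from a call of its own:
- arm.current_t(): time.
- arm.current_joint_positions(): joint angles.
- arm.current_dq(): joint speeds.
- arm.current_tau(): joint torques, N m.
- arm.current_ee_pos(): TCP position.
- arm.current_tool_rot(): TCP orientation.
- arm.current_force(): force on the tool from outside, world axes, zero at the start.
- arm.current_torque(): the same for the moment, N m.
- arm.current_width(): finger opening in m.
Only numpy, scipy, OpenCV 4.12 (cv2) and the standard library are available. Lean on these libraries where they do the work, as an engineer would, in place of code of your own. Each camera call takes 0.05 s, during which the arm holds its last target. There are 200 camera calls.

## Working session

There is one attempt and no reset: what is moved stays moved. The work goes in short steps, each a Python script; the robot and the scene stay as the last script left them, time stands still between calls to the robot, and variables do not carry over. Pictures are saved under pics/ and viewed, about 8 in all and at most 12, crops included, and the job is handed in when it is done.

```bash
ls; mkdir -p pics
python3 - <<'E'
from rig import arm
import cv2
for n in ("top","side"):
    im=arm.snapshot(n); cv2.imwrite(f"pics/{n}0.png",im[:,:,::-1]); c=arm.get_calibration(n); print(n,c["intrinsics"].round(1).tolist(),c["cam_to_world"].round(3).tolist())
print(arm.current_t(),arm.grip_depth,arm.current_tool_rot().round(3).tolist(),arm.current_width())
E
```

```text
pics
top [[389.7, 0.0, 320.3], [0.0, 389.7, 200.8], [0.0, 0.0, 1.0]] [[-0.018, -0.98, 0.198, 0.496], [-1.0, 0.014, -0.017, -0.07], [0.014, -0.198, -0.98, 0.867], [0.0, 0.0, 0.0, 1.0]]
side [[501.6, 0.0, 321.2], [0.0, 501.6, 180.6], [0.0, 0.0, 1.0]] [[0.769, -0.332, 0.546, -0.07], [-0.638, -0.367, 0.677, -0.931], [-0.024, -0.869, -0.495, 0.686], [0.0, 0.0, 0.0, 1.0]]
0.1 0.0188 [[-0.954, 0.299, -0.0], [0.299, 0.954, -0.001], [0.0, -0.001, -1.0]] 0.0910949880686315
```

View pics/top0.png

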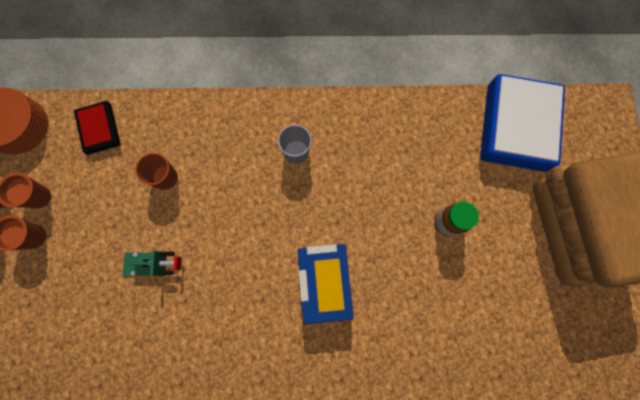

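View pics/side0.png

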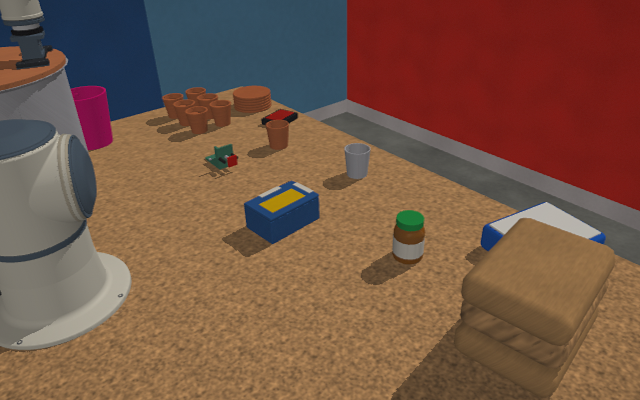

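Top view: the tin is at about (325,283), its side label faces left at (304,285) and its end label faces up at (322,249). The stand is at about (152,263) with its red plate at (178,263). In this view left is +y and up is +x, so the side label already faces the stamp. Next I'll measure with masks.

```bash
cat > h.py <<'E'
import numpy as np, cv2
from rig import arm
def rays(name,uv,z,cal=None):
    c=cal or arm.get_calibration(name); K=c["intrinsics"]; T=c["cam_to_world"]
    uv=np.atleast_2d(np.asarray(uv,float)); d=np.c_[uv,np.ones(len(uv))]@np.linalg.inv(K).T@T[:3,:3].T
    o=T[:3,3]; s=(z-o[2])/d[:,2]; return (o+d*s[:,None])[:,:2]
def hsv(im): return cv2.cvtColor(im,cv2.COLOR_RGB2HSV)
def blob(m):
    cs,_=cv2.findContours(m.astype(np.uint8),cv2.RETR_EXTERNAL,cv2.CHAIN_APPROX_NONE)
    return max(cs,key=cv2.contourArea) if cs else None
def tin_pose(name="top",im=None,prior=0.0,save=None):
    """panel centre + yaw (nearest prior, mod 180) at lid height"""
    im=arm.snapshot(name) if im is None else im
    if save: cv2.imwrite(save,im[:,:,::-1])
    H=hsv(im); m=cv2.inRange(H,(22,150,120),(32,255,255))
    c=blob(m)
    if c is None or cv2.contourArea(c)<100: return None
    p=rays(name,c.reshape(-1,2),0.070)*1000
    (cx,cy),(w,h),a=cv2.minAreaRect(p.astype(np.float32))
    a=np.deg2rad(a if w>h else a+90); a=prior+(a-prior+np.pi/2)%np.pi-np.pi/2
    M=cv2.moments(m.astype(np.uint8),True)
    return np.r_[cx/1000,cy/1000],a,(max(w,h),min(w,h))
E
python3 - <<'E'
from h import *
top=cv2.imread("pics/top0.png")[:,:,::-1].copy(); side=cv2.imread("pics/side0.png")[:,:,::-1].copy()
for n,im in(("top",top),("side",side)): print(n,tin_pose(n,im))
# tin lid outline
H=hsv(top); 
m=np.zeros(top.shape[:2],np.uint8); m[235:330,290:360]=((cv2.inRange(H,(100,100,60),(130,255,255))|cv2.inRange(H,(22,150,120),(32,255,255))|cv2.inRange(H,(0,0,150),(180,60,255)))[235:330,290:360])
c=blob(m);p=rays("top",c.reshape(-1,2),.07)*1000;print("lid",cv2.minAreaRect(p.astype(np.float32)))
w=np.zeros_like(m); w[235:330,290:360]=cv2.inRange(H,(0,0,150),(180,60,255))[235:330,290:360]
n,_,st,ce=cv2.connectedComponentsWithStats(w); 
for s,q in zip(st[1:],ce[1:]): 
    if s[4]>20: print("label",s,q,rays("top",q,.07))
# stand
r=np.zeros_like(m); r[240:290,110:200]=(cv2.inRange(H,(0,170,100),(6,255,255))|cv2.inRange(H,(174,170,100),(180,255,255)))[240:290,110:200]
g=np.zeros_like(m); g[240:290,110:200]=cv2.inRange(H,(60,70,30),(95,255,255))[240:290,110:200]
for nm,k in(("red",r),("green",g)):
    c=blob(k); print(nm,cv2.boundingRect(c),cv2.minAreaRect(c),rays("top",[c.reshape(-1,2).mean(0)],.034 if nm=="red" else .003))
for nm,u in(("mug",(295,140)),("jar",(463,216)),("cup",(153,168))): print(nm,rays("top",[u],.08))
a=cv2.resize(top[235:295,105:205],None,fx=8,fy=8,interpolation=cv2.INTER_CUBIC)
# side view of stand
b=cv2.resize(side[135:180,190:250],None,fx=8,fy=8,interpolation=cv2.INTER_CUBIC)
cv2.imwrite("pics/st.png",a[:,:,::-1]);
E
```

```text
top (array([ 0.48557489, -0.09844459]), np.float64(0.07942293720197191), (97.9458236694336, 47.122161865234375))
side (array([ 0.48474591, -0.09573344]), np.float64(0.06812215433373536), (99.45448303222656, 48.47019577026367))
lid ((489.5094909667969, -88.99026489257812), (148.9776153564453, 98.6656494140625), 4.533219814300537)
label [307 245  30   9 195] [321.29230769 248.86666667] [[ 0.55695462 -0.08447449]]
label [299 270   9  31 210] [303.11904762 285.2952381 ] [[ 0.48513183 -0.04685987]]
red (173, 256, 5, 14) ((175.0445556640625, 262.5544738769531), (3.383126735687256, 13.23399543762207), 5.710592269897461) [[0.53583993 0.22293904]]
green (123, 251, 42, 24) ((143.5, 262.5), (23.0, 41.0), 90.0) [[0.5365051  0.30239376]]
mug [[ 0.78738845 -0.03258587]]
jar [[ 0.61859594 -0.37672233]]
cup [[0.72960137 0.26317465]]
```

View pics/st.png

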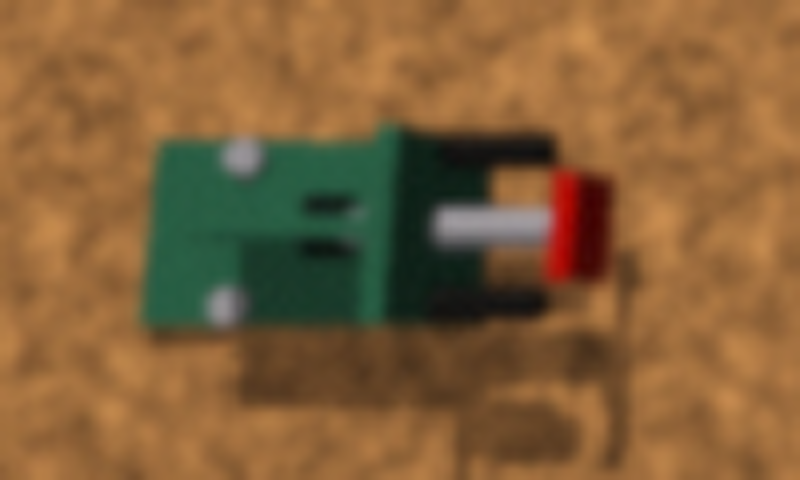

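The stand crop shows the foot's back edge from (160,142) to (145,325), the upright's top at x≈390, the plate's front top edge from (582,172) to (573,282), and the two black stops ending at x≈550. I'll convert these to world coordinates and also use a sharper wrist view from above.

Run:
```python
from h import *
def P(x,y,z): return rays("top",[(105+(x+.5)/8-.5,235+(y+.5)/8-.5)],z)[0]
def rep(n,a,b,z):
    A,B=P(*a,z),P(*b,z); d=A-B; print(n,A.round(4),B.round(4),"mid",((A+B)/2).round(4),"len",np.linalg.norm(d).round(4),"yaw of x axis",np.arctan2(d[1],d[0]).round(3))
rep("foot back",(160,142),(145,325),.002)
rep("upright top back",(382,125),(360,325),.066)
rep("upright top front",(405,127),(384,325),.066)
rep("red front top",(582,172),(573,282),.049)
rep("red front bot",(612,178),(604,280),.019)
rep("stops",(555,150),(547,300),.034)
# wrist view over the stand
R=arm.current_tool_rot(); c=arm.get_calibration("wrist"); T=c["cam_to_world"]
print("cam in tool",(R.T@(T[:3,3]-arm.current_ee_pos())).round(3),(R.T@T[:3,:3]).round(2).tolist(),c["intrinsics"][0].round(1))
x=np.array([1,0,0.]);
Rt=np.array([[0,1,0],[1,0,0],[0,0,-1.]]) # tool x=+Y, tool y=+X
for s in(1,-1):
    Rs=Rt*np.array([s,s,1]); print(s,arm.solve_ik([.535,.25,.25],Rs))
    for q in ([.495,-.18,.02],[.54,.06,.02],[.54,.25,.02]): print(q,arm.solve_ik(q,Rs))
```

```text
foot back [0.5618 0.3453] [0.5126 0.3453] mid [0.5372 0.3453] len 0.0492 yaw of x axis -0.001
upright top back [0.5603 0.2589] [0.5104 0.261 ] mid [0.5353 0.2599] len 0.0499 yaw of x axis -0.043
upright top front [0.5597 0.253 ] [0.5103 0.255 ] mid [0.535 0.254] len 0.0494 yaw of x axis -0.04
red front top [0.5487 0.2136] [0.5206 0.2144] mid [0.5346 0.214 ] len 0.028 yaw of x axis -0.027
red front bot [0.5489 0.2159] [0.5219 0.2166] mid [0.5354 0.2163] len 0.027 yaw of x axis -0.026
stops [0.5555 0.2262] [0.5166 0.2261] mid [0.536  0.2261] len 0.039 yaw of x axis 0.003
cam in tool [ 0.078  0.002 -0.171] [[0.0, -0.96, -0.27], [1.0, 0.0, -0.0], [0.0, -0.27, 0.96]] [283.2   0.  321. ]
1 [ 1.92536824e+01  2.36214105e+01  7.92773175e+01 -2.54444375e-14
  7.71012720e+01  1.92536824e+01]
[0.495, -0.18, 0.02] [-2.64803219e+01  3.63551046e+01  1.01651858e+02 -2.54444375e-14
  4.19930378e+01 -2.64803219e+01]
[0.54, 0.06, 0.02] [ 4.24395756e-02  3.71410219e+01  9.92591102e+01 -2.54444375e-14
  4.35998678e+01  4.24395756e-02]
[0.54, 0.25, 0.02] [ 1.90941514e+01  3.97660043e+01  9.16421169e+01 -2.54444375e-14
  4.85918788e+01  1.90941514e+01]
-1 [ 1.92536824e+01  2.36214105e+01  7.92773175e+01 -2.54444375e-14
  7.71012720e+01 -1.60746318e+02]
[0.495, -0.18, 0.02] [-2.64803219e+01  3.63551046e+01  1.01651858e+02 -2.54444375e-14
  4.19930378e+01  1.53519678e+02]
[0.54, 0.06, 0.02] None
[0.54, 0.25, 0.02] [ 1.90941514e+01  3.97660043e+01  9.16421169e+01 -2.54444375e-14
  4.85918788e+01 -1.60905849e+02]
```

Measurements are consistent: the lid is 149×99 mm, the stamp plate 28 mm, the bracket 50 mm, and the plate-to-upright distance 40 mm. The stand origin is about (0.535, 0.215) with yaw about -0.02. The tin centre is (0.4895, -0.089), yaw 0.079. First I'll push the tin +x by its bare end until it lines up with the stamp.

```bash
cat >> h.py <<'E'
S=np.array([.535,.215]); SY=-.02
def rot(a): return np.array([[np.cos(a),-np.sin(a)],[np.sin(a),np.cos(a)]])
def R(phi):
    c,s=np.cos(phi),np.sin(phi); return np.array([[c,s,0],[s,-c,0],[0,0,-1.]])
def tin(name="top",prior=0.,save=None):
    r=tin_pose(name,prior=prior,save=save)
    if r is None: print("no tin"); return None
    p,a,wh=r; c=p-rot(a)@[-.0047,-.0092]; print("tin",name,c.round(4),"yaw",round(a,3),"panel",np.round(wh,1),"t",round(arm.current_t(),1)); return c,a
def go(xy,z,phi,feed=.15): arm.move_l([xy[0],xy[1],z],R(phi),feed=feed)
E
python3 - <<'E'
from h import *
c=np.array([.4895,-.089]); a=.079
arm.move_to([*(c+rot(a)@[-.115,0]),.16],R(a)); arm.grip(.05)
go(c+rot(a)@[-.115,0],.014,a,.2)
go(c+rot(a)@[-.093,0],.014,a,.1)
go(np.array([.529,-.089])+rot(-.02)@[-.091,0],.014,-.02,.05)
print(arm.current_force().round(1),arm.current_ee_pos().round(4))
tin("wrist",save="pics/w1.png")
E
```

```text
[-0.3 -0.1  0.3] [ 0.438  -0.0872  0.014 ]
tin wrist [ 0.5215 -0.0862] yaw -0.02 panel [79.7 49.7] t 5.7
```

View pics/w1.png

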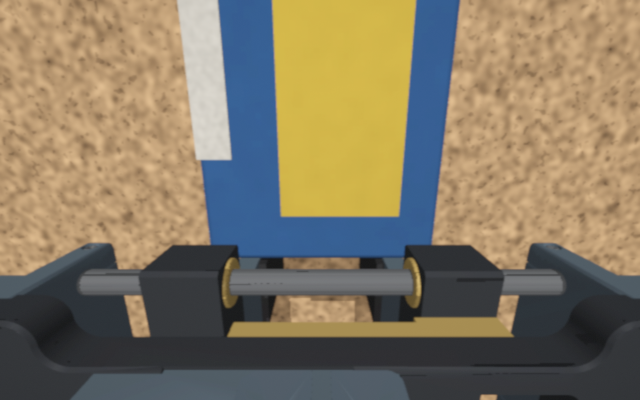

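The wrist view shows the tin square to the fingers, with the panel cut off at the top of the image. Correcting for that puts the tin at about (0.5305, -0.086), yaw -0.02. Next I'll push it in +y from the bare long side, stopping short of the stamp to check.

Run:
```python
from h import *
p=arm.current_ee_pos(); go([p[0]-.012,p[1]],.014,SY,.15); go([p[0]-.012,p[1]],.11,SY,.3)
phi=np.pi/2+SY; c=np.array([.5305,-.086]); 
arm.move_to([*(c+rot(SY)@[0,-.09]),.11],R(phi)); arm.grip(.091)
go(c+rot(SY)@[0,-.09],.014,phi,.2)
go(c+rot(SY)@[0,-.067],.014,phi,.1)
tin("wrist")
e=np.array([.5345,.177])+rot(SY)@[0,-.066-.045]   # 45 mm short of home
go(e,.014,phi,.09)
print(arm.current_force().round(1),arm.current_ee_pos().round(4))
tin("wrist",save="pics/w2.png")
```

```text
tin wrist [ 0.5313 -0.0812] yaw -0.019 panel [99.9 49.5] t 9.8
[-0.  -0.2  0.2] [0.5323 0.0659 0.014 ]
tin wrist [0.5345 0.136 ] yaw -0.02 panel [100.2  49.6] t 12.4
```

View pics/w2.png

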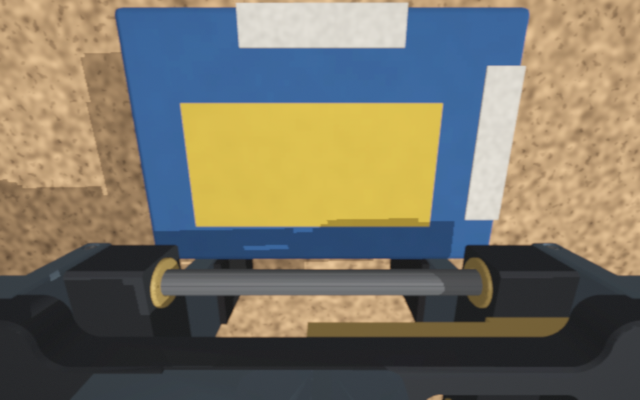

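The tin is square and within about 1 mm of the stamp axis, and the side label faces the stamp. Now I'll press home slowly, watching the force.

```bash
cat >> h.py <<'E'
def press(step=.001,fmax=14,n=14,z=.014,base=None):
    """creep along stand +y until stops resist"""
    phi=np.pi/2+SY; f=[]
    for i in range(n):
        p=arm.current_ee_pos()[:2]+rot(SY)@[0,step]; go(p,z,phi,.02); F=-(rot(SY).T@arm.current_force()[:2])[1]; f.append(round(F,1))
        if F>fmax: break
    arm.sleep(.3); print("F",f,"end",arm.current_ee_pos().round(4),arm.current_force().round(1),"t",arm.current_t())
E
python3 - <<'E'
from h import *
phi=np.pi/2+SY; p=arm.current_ee_pos()
go([.5345-.066*.02-.0005,.102],.014,phi,.05); print(arm.current_force().round(1))
press()
tin("wrist")
im=arm.snapshot("side"); cv2.imwrite("pics/s2.png",cv2.resize(im[120:240,160:320],None,fx=5,fy=5)[:,:,::-1])
E
```

```text
[-0.7 -0.6 -0.7]
F [np.float64(0.7), np.float64(4.6), np.float64(4.7), np.float64(4.4), np.float64(4.4), np.float64(4.2), np.float64(5.3), np.float64(5.9), np.float64(5.0), np.float64(5.8), np.float64(6.8), np.float64(15.5)] end [0.5329 0.1119 0.0141] [  0.3 -16.1   2.5] t 16.6083
tin wrist [0.535  0.1819] yaw -0.019 panel [100.2  49.3] t 16.7
```

View pics/s2.png

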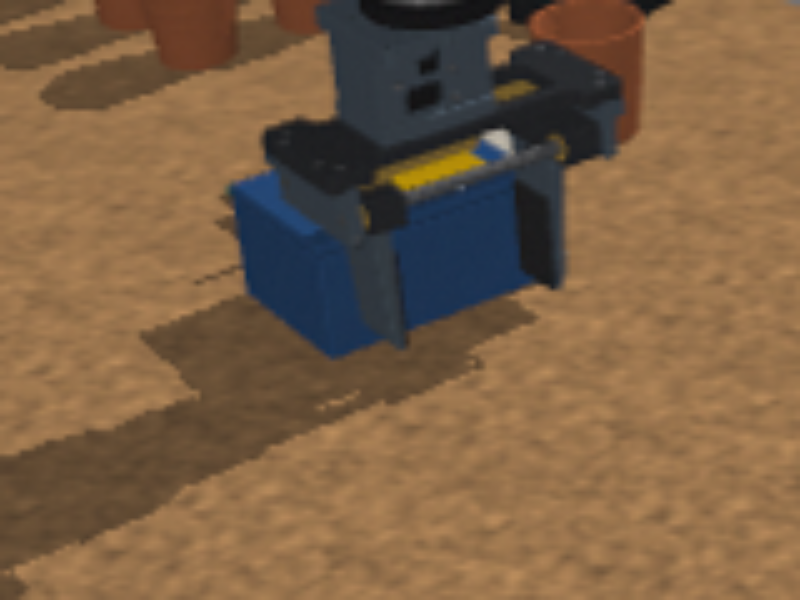

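The force jumped from 6.8 to 15.5 N at TCP y=0.112, so the tin is home on the stops, and I held it there for over 0.3 s. The side view shows the tin square in the fingers. Now I'll reach behind its face on both sides of the bracket and draw it back.

Run:
```python
from h import *
phi=np.pi/2+SY; p=arm.current_ee_pos()
go([p[0],p[1]-.02],.014,phi,.1); go([p[0],p[1]-.02],.10,phi,.3)
b=S+rot(SY)@[0,.035]; go(b,.10,phi,.3); go(b,.014,phi,.15); print(arm.current_force().round(1))
e=np.array([.531,.150]); go(e,.014,phi,.08)
print(arm.current_force().round(1))
for n in("top","side"): tin(n,prior=SY,save=f"pics/{n}3.png")
```

```text
[-1.1  1.3  0.5]
[-0.3 -0.  -0.7]
tin top [0.5307 0.082 ] yaw -0.02 panel [95.4 48.1] t 20.4
tin side [0.5305 0.0851] yaw -0.017 panel [99.3 48.5] t 20.4
```

View pics/top3.png

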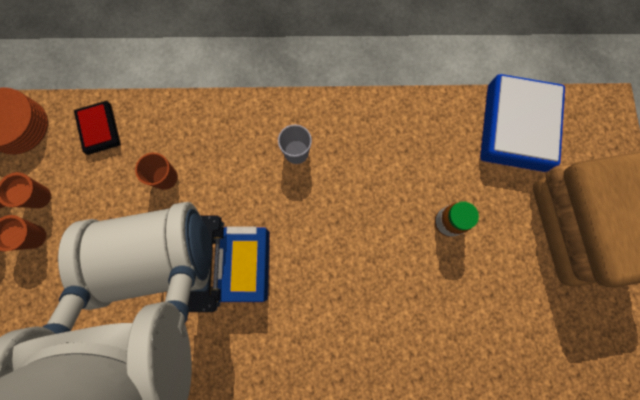

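Both cameras agree: tin at about (0.5307, 0.084), yaw -0.02, with the label about 80 mm from the stamp. To turn it, I'll use the closed fingers as a stick: hook the -x end of the +y face and swing it about 60° CCW, then push the opposite face for the remainder.

```bash
cat >> h.py <<'E'
def swing(c,a,stick,cor,dth,phi_off,n=4,feed=.08,z=.014):
    """stick (tin frame) carried round cor (tin frame) by dth"""
    C=c+rot(a)@cor
    for t in np.linspace(0,dth,n+1)[1:]:
        q=C+rot(a+t)@(np.array(stick)-cor); go(q,z,a+t+phi_off,feed)
E
python3 - <<'E'
from h import *
phi=np.pi/2+SY; c=np.array([.5307,.084]); a=SY
p=arm.current_ee_pos(); go([p[0],p[1]+.012],.014,phi,.15); arm.grip(0)
st=np.array([-.058,.066]); 
go(c+rot(a)@(st+[0,.008]),.014,phi,.15)
swing(c,a,st,np.array([.045,0]),np.deg2rad(30),np.pi/2)
print(arm.current_force().round(1))
A=[tin(n,prior=np.deg2rad(30)) for n in("top","side")]
c2,a2=A[1]
# re-reference the stick in the tin frame and go on to 60 deg
st2=rot(a2).T@(arm.current_ee_pos()[:2]-c2); print("stick",st2.round(4))
swing(c2,a2,np.array([st2[0],.066]),np.array([.045,0]),np.deg2rad(60)-a2,np.pi/2)
A=[tin(n,prior=np.deg2rad(60),save=f"pics/{n}4.png") for n in("top","side")]
print(arm.current_ee_pos().round(4),arm.current_force().round(1))
E
```

```text
[0.5 0.1 0. ]
tin top [0.5365 0.0564] yaw 0.474 panel [97.3 47.3] t 24.1
tin side [0.5355 0.0592] yaw 0.479 panel [98.3 48.6] t 24.1
stick [-0.0575  0.0665]
tin top [0.5552 0.0359] yaw 1.019 panel [97.2 46.9] t 25.6
tin side [0.5545 0.0393] yaw 1.024 panel [99.2 48.1] t 25.7
[0.4668 0.0248 0.014 ] [ 0.2 -0.3 -0.1]
```

View pics/top4.png

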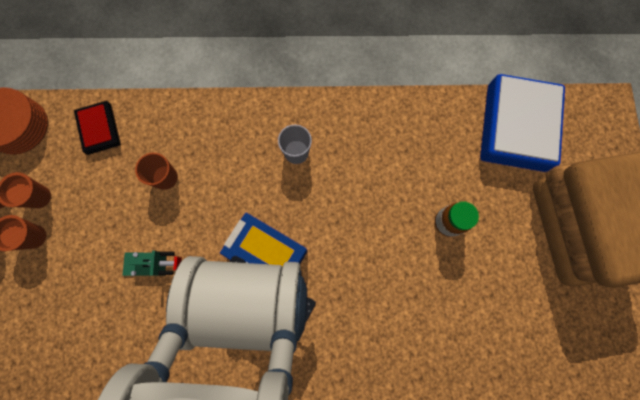

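The swing worked as predicted: tin at (0.555, 0.038), yaw 1.02 (58°), end label at (235,235) pointing toward the stamp. Now the last 30°, from the opposite face.

Run:
```python
from h import *
c=np.array([.555,.038]); a=1.022; ph=a+np.pi/2
p=arm.current_ee_pos()[:2]+rot(a)@[0,.015]; go(p,.014,ph,.15); go(p,.11,ph,.3)
st=np.array([.058,-.066]); q=c+rot(a)@(st-[0,.014])
go(q,.11,ph,.3); go(q,.014,ph,.2); go(c+rot(a)@(st-[0,.002]),.014,ph,.1)
swing(c,a,st,np.array([-.045,0]),np.pi/2+SY-a,np.pi/2)
print(arm.current_ee_pos().round(4),arm.current_force().round(1))
for n in("top","side","wrist"): tin(n,prior=np.pi/2)
a=np.pi/2; p=arm.current_ee_pos()[:2]+rot(a)@[0,-.015]; go(p,.014,np.pi+SY,.15); go(p,.12,np.pi+SY,.3)
for n in("top","side","wrist"): tin(n,prior=np.pi/2,save=f"pics/{n}5.png")
```

```text
[0.6    0.1009 0.0141] [-0.1 -0.5  1.1]
tin top [0.5286 0.0431] yaw 1.554 panel [94.7 46. ] t 29.6
no tin
tin wrist [0.528  0.0459] yaw 1.541 panel [100.4  49.8] t 29.7
tin top [0.5276 0.0438] yaw 1.554 panel [96. 48.] t 30.5
tin side [0.5277 0.0473] yaw 1.533 panel [99.4 48.9] t 30.6
tin wrist [0.5277 0.0463] yaw 1.542 panel [98.9 48.7] t 30.6
```

All three views agree: tin at (0.5277, 0.046), yaw 1.543 against the 1.551 target, about 4 mm off the stamp axis. I'll take that out during the final two-finger push on the bare end, stopping short to check.

Run:
```python
from h import *
phi=np.pi/2+SY; c=np.array([.5277,.046])
s=c+rot(SY)@[0,-.115]; arm.move_to([*s,.12],R(phi)); arm.grip(.05)
go(s,.014,phi,.2); go(c+rot(SY)@[0,-.093],.014,phi,.1)
go(S+rot(SY)@[.000,-.154-.025],.014,phi,.06)
print(arm.current_ee_pos().round(4),arm.current_force().round(1))
for n in("wrist","top","side"): tin(n,prior=np.pi/2,save=f"pics/{n}6.png")
```

```text
[0.5313 0.0359 0.0139] [-0.2 -0.4 -0.5]
tin wrist [0.5319 0.1209] yaw 1.55 panel [80.  49.6] t 35.3
no tin
no tin
```

View pics/wrist6.png

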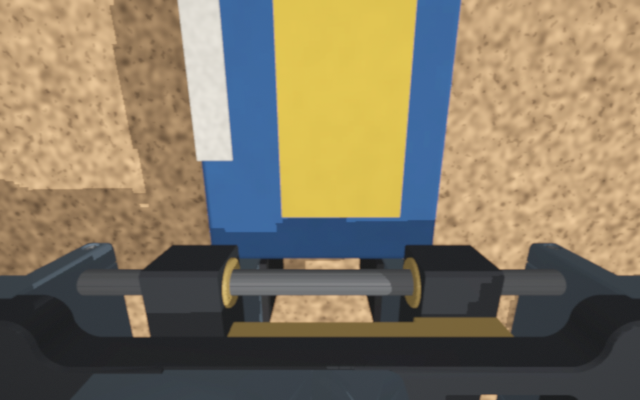

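View pics/top6.png

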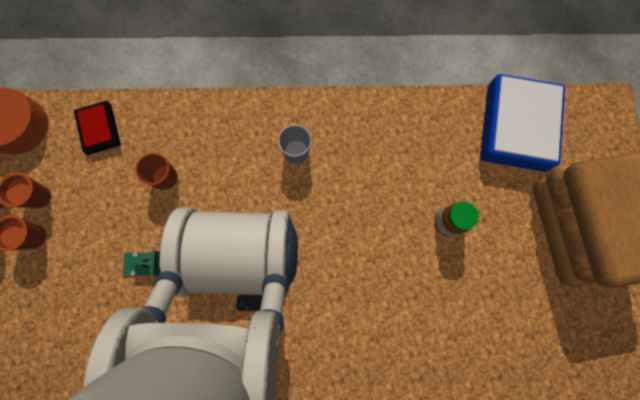

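The tin is square (yaw 1.55) and 1.3 mm off the stamp axis. Pressing home, then backing off.

```bash
python3 - <<'E'
from h import *
phi=np.pi/2+SY
go(S+rot(SY)@[0,-.154-.010],.014,phi,.05)
press(n=16)
tin("wrist",prior=np.pi/2)
p=arm.current_ee_pos(); 
go([p[0],p[1]-.012],.014,phi,.02); go([p[0],p[1]-.04],.014,phi,.1); go([p[0],p[1]-.04],.12,phi,.3)
arm.move_to([.45,-.25,.25],R(phi)); arm.sleep(.5)
for n in("top","side"): tin(n,prior=np.pi/2,save=f"pics/{n}7.png")
E
python3 - <<'E'
import cv2
im=cv2.imread("pics/top7.png")[120:340,100:500]; cv2.imwrite("pics/t7.png",cv2.resize(im,None,fx=2,fy=2))
E
```

```text
F [np.float64(-0.6), np.float64(2.6), np.float64(5.3), np.float64(3.9), np.float64(3.6), np.float64(4.8), np.float64(4.3), np.float64(4.8), np.float64(5.2), np.float64(5.9), np.float64(6.7), np.float64(16.8)] end [0.532  0.0619 0.014 ] [ -0.8 -17.2   1.4] t 39.1667
tin wrist [0.5326 0.1469] yaw 1.551 panel [80.1 49.6] t 39.2
tin top [0.5323 0.144 ] yaw 1.554 panel [97.8 46. ] t 42.7
tin side [0.5325 0.1475] yaw 1.557 panel [98.7 48.8] t 42.7
```

View pics/t7.png

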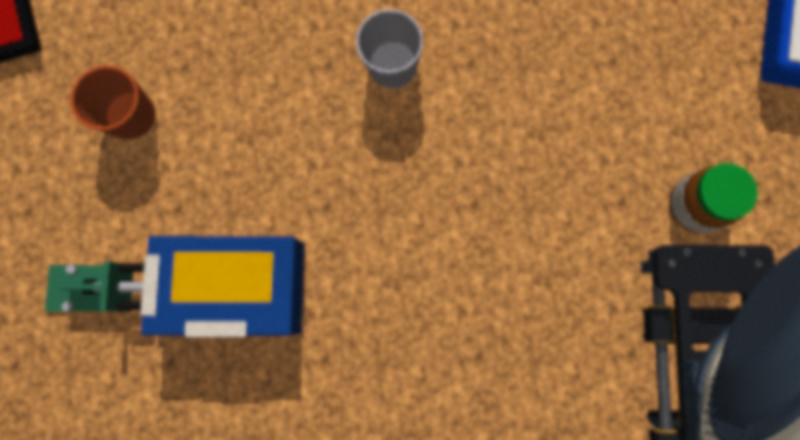

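The tin stands with its end label centred on the stamp (label at (150,285), stamp rod at (130,287) in the crop). The cup, mug and jar haven't moved, and the arm is clear. Handing in.

Run:
```python
from h import *
print(arm.current_force().round(1),arm.current_dq().round(2)); arm.sign_off(); print(arm.current_t())
```

```text
[-0.1 -0.3  0.1] [-0.05 -0.03 -0.12 -0.05  0.02  0.07]
the job is handed in; nothing more can be done
the job is handed in; nothing more can be done
```

Both labels were pressed fully home, side first and then end. The tin was left standing with its end label against the stamp, and I handed in at about 43 s. No verdict was reported.

- **Side label:** I lined the tin up with the stamp and pushed it home with two fingers on the bare long side. The force jumped from 6.8 to 15.5 N at the rubber stops, and I held it there over 0.3 s. The tin was about 1 mm off the stamp's centre line and square to within about 0.01 rad.
- **Draw back and turn:** I hooked behind the face on both sides of the bracket and pulled the tin back until the label was about 80 mm from the stamp. Then I turned it 90° with two swings of the closed fingers.
- **End label:** I pushed it home the same way. The force jumped from 6.7 to 16.8 N at the stops, with the tin about 1 mm off centre.
- **Last checks:** After I backed off, the tin was at about (0.532, 0.146), yaw 1.555. That is within 0.01 rad of square, with the end label a few millimetres back from home, as the spring would push it. Cup, mug and jar looked unmoved in the top view, though I did not re-measure them. The arm was clear, with no force on the tool.
- **Disagreements:** The cameras differed by 3–4 mm in y. The wrist view read about 5 mm too far forward when the tin was on the stops, so I relied on the force jump to tell it was home. In the final approach to the end label, the arm hid the tin from the top and side cameras, so only the wrist camera checked that step.

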